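Nest a mounted specimen and hold the loupe over it at focal height

ROBOT

A 6-joint arm with a two-finger parallel gripper is mounted at the origin on the work surface. World frame = base frame: x ahead of the robot, y to its left, z up, the work surface at z = 0. Lengths are in m, angles in rad, forces in N, time in s.
With the tool pointing down it reaches from about 0.375 to 0.9 m from the base axis. Payload 3.1 kg.
Tool frame: the origin (TCP) lies on the centre line of the jaws, within the pads' length; the fingertips stand 25 mm ahead of it and the grasp point (between the pads) lies 6 mm ahead of it (manip.tip_extent is the distance from the TCP to the fingertips, in m); z points along the fingers, y is the line along which they close (so a half turn about z gives the same grasp; the last joint's range is limited). The gripper opens to 85 mm and grips with 20 to 120 N. Pads are 22 mm wide; open, the fingers measure 114 mm over their backs; the gripper's body (76 mm by 85 mm) begins 54 mm behind the grasp point. The pads swing forward as they close: fully open they stand 13 mm farther back than shut.
Start: joints at [-1.401, 0.527, 1.433, -0, 1.181, -0.178], TCP at [0.214, -0.587, 0.256] pointing down, gripper open.
Joint ranges: [-3.08, 3.08], [-0.75, 2.2], [0.22, 2.44], [-1.43, 4.57], [0, 2.65], [-2.85, 2.85]. Speed limits (rad/s): [2.79, 2.79, 3.14, 3.14, 3.14, 3.14].

INTERFACE

Orientations are given as a unit quaternion [x, y, z, w].
In Python, from station import readout, imaging, order, manip gives the robot as it stands.
- The arm moves only by the tool move_arm, never from a script. Its argument "rows" is a list of rows, each a list of 7 numbers: the turn, a rotation vector about the tool's x, y, z in degrees, then the shift along the tool's x, y, z in mm, then the closure, from 0 (fully open) to 1 (shut). A call has 1 to 12 rows; each row is the pose to reach, as a shift and turn from the pose commanded when the call began, along the tool's axes at that moment; what a row does not reach only later rows make up. A row lasts 1/12 s, in which the tool goes at most 41.7 mm and 7.16 degrees, less where a joint would pass 70% of its speed; a pose out of reach is approached as far as the arm can. A call with a gripper value outside its range is refused whole. The fingers move at their own pace and stop on an object; "squeeze" is the grip in N (left out, the last holds). Time passes only in rows, so rows that repeat a pose let the fingers close. It gives the time, the measured TCP pose, the force, the opening and the grip force at its end, in the units of the state.
- readout.sense(): the state, without advancing time (a new reading comes with each control period).
- imaging.snapshot(name): name is "side" or "top" or "wrist"; returns a dict with "img" (400x640x3 uint8, red, green, blue), "z_map" (400x640 float32, m along the optical axis (not along the pixel's ray), 0 where there is no reading), "fovy" (degrees; the focal length in pixels is half the picture's height over the tangent of half this angle, whatever the lens; pixels are square), "cx", "cy" (the principal point, pixels), "rvec" (rotation vector, rad) and "tvec" (3), from world to camera coordinates, as OpenCV has them. Camera axes: x right, y down, z forward; pixel columns grow to the right and rows downward; lengths in m; the calibration is good to about 2 mm. A picture is of the moment at which its call begins.
- order.sign_off(): hands the job in; it is judged then, once.
The state is a dict: "t": time; "q": joint angles; "qd": joint speeds; "tau": joint torques, N m; "tcp_pos": TCP position; "tool_rot": TCP orientation; "force": force on the tool from outside, world axes, zero at the start; "ft_torque": the same for the moment, N m; "finger_gap": opening from 0.0 (shut) to 1.0 (fully open); "gripper_force": force on a finger pad.
Only numpy, scipy, OpenCV 4.12 (cv2) and the standard library are available. Lean on these libraries where they do the work, as an engineer would, in place of code of your own. Each camera call takes 0.05 s, during which the arm holds its last target. There are 200 camera calls.

TASK

Put the square black specimen, polished face up, fully home in the nest that matches its shape and let go of it. Then pick up the loupe by its handle and hold it level and still with the lens centred over that specimen, the middle of the lens at the height of the red pointer on the post, and finish while still holding it there in mid-air. Do not let the loupe touch the fixture or the specimens, and leave the other specimens, the bottle and the blower undisturbed.

Things in the scene. Friction and masses are not known exactly. Their poses are not given: they have to be found in the camera images.
- specimen_square: The specimen to inspect: a square block of black resin, 32 x 32 mm, 28 mm tall, with a round copper-coloured metal section in its polished top face; about 60 g. It stands loose on the bench to the robot's right, polished face up. Origin at the centre of its underside, z up through the polished face, x and y square to its sides.
- nest_square: Square nest: aluminium block 62 x 62 mm, 18 mm tall, on the fixture, with an empty square pocket 35 x 35 mm, 10 mm deep, bevelled mouth. Origin at the centre of its underside, z up: pocket floor 8 mm above it, rim 18 mm; x and y square to the pocket. A seated specimen stands 18 mm proud. The three nests stand in a row along the fixture's y, 78 mm apart, in an order that changes.
- nest_round: The round nest, the same outside block with a round pocket 43 mm across, 10 mm deep; it already holds the round specimen. Origin at the centre of its underside.
- nest_long: The long nest, the same outside block with an oblong pocket 23 x 47 mm, 10 mm deep; empty and not needed now. Origin at the centre of its underside.
- fixture: The fixture: a black breadboard 240 mm (x) by 270 mm (y), 12.7 mm thick, fixed to the bench; the nests stand on it in a row along y at x = -45 mm. A steel post 12.7 mm thick with a white scale stands at x = +85 mm, y = 0, up to 168 mm above the bench. Origin at the centre of the board's underside, x away from the robot.
- pointer: The red pointer: a red collar 26 mm across, 12 mm tall, clamped fast on the post, with a short red arrow (to 33 mm from the post's axis) towards the nest row; the arrow marks the loupe's focal height. Origin on the post's axis at the arrow's mid-height, z up.
- pointer_tip (a point): The tip of the red arrow, at its mid-height: the marked focal height at which the middle of the lens is to be held, about 66 to 101 mm above the seated specimen's polished face.
- loupe: Loupe lying flat on the bench, about 130 g: a round dark rim 72 mm across, 12 mm tall, with a clear lens, and a straight white handle 20 mm wide (y), 18 mm tall, 48 to 142 mm from the lens centre along -x. Underside flat. Origin under the lens centre on the underside, x from handle to lens, z the optical axis (up). Balance point 71 mm from the lens centre, in the handle.
- lens (a point): The centre of the lens, mid-thickness, 6 mm above the loupe's underside (axes as the loupe's).
- loupe_handle (a point): A point inside the handle, good for gripping, 75 mm from the lens centre, 9 mm above the underside (axes as the loupe's; grip across y).
- specimen_round: Round green resin specimen, 40 mm across, 28 mm tall, in the round nest; to be left alone. Origin at the centre of its underside.
- specimen_long: Oblong brick-red resin specimen, 20 x 44 mm, 28 mm tall, loose on the bench at the far right; to be left alone. Origin at the centre of its underside.
- alcohol_bottle: White bottle with a red cap, 48 mm across, 115 mm tall, on the bench to the left; to be left alone. Origin at the centre of its underside.
- dust_blower: Dark rubber dust blower standing on its base, bulb 60 mm across, with nozzle 105 mm tall, on the bench to the left; to be left alone. Origin at the centre of its underside.
Mind the look-alikes: they are no part of the job. There is more than one size of the specimen_square; the one meant has the size given above.

How it is judged:
By the outcome, as a careful person would: the job done as asked, in the order asked, and still so for the second after the job is handed in, while the arm keeps its last pose, push and grip.
It also fails if it takes over 59 s, if anything falls off the work surface, if the arm or the gripper's body presses on something with over 40 N, if the wrist force passes 120 N, or if a joint passes its speed limit or range.

## Working session

There is one attempt and no reset: what is moved stays moved. The work goes in short steps, Python scripts to look and compute and a tool call to move; the robot and the scene stay as the last step left them, time stands still between calls to the robot, and variables do not carry over. Pictures are saved under pics/ and viewed, at most 13 in all, crops included, and the job is handed in when it is done.

Besides the shell and the picture viewer there is one more tool, called after "Call:" in YAML: its name, and indented under it one key for each argument. move_arm: Moves the arm, as the interface text tells. Its arguments: {"type":"object","properties":{"rows":{"type":"array"},"squeeze":{"type":"number"}},"required":["rows"]}

```bash
mkdir -p pics; ls; cat > h.py <<'E'
import numpy as np, cv2
from station import readout, imaging, order, manip
from scipy.spatial.transform import Rotation as R
def snap(n,save=None):
    s=imaging.snapshot(n)
    if save: cv2.imwrite(f'pics/{save}.png',s['img'][:,:,::-1])
    s['f']=200/np.tan(np.radians(s['fovy'])/2)
    s['R']=R.from_rotvec(s['rvec']).as_matrix(); s['t']=np.array(s['tvec']); s['C']=-s['R'].T@s['t']
    return s
def ray(s,u,v):
    return s['R'].T@np.array([(u-s['cx'])/s['f'],(v-s['cy'])/s['f'],1.])
def onplane(s,u,v,z):
    d=ray(s,u,v); return s['C']+d*(z-s['C'][2])/d[2]
def pt(s,u,v):
    return s['C']+ray(s,u,v)*s['z_map'][int(round(v)),int(round(u))]
def cloud(s):
    v,u=np.mgrid[:400,:640]; d=np.stack([(u-s['cx'])/s['f'],(v-s['cy'])/s['f'],np.ones(u.shape)],-1)@s['R']
    return s['C']+d*s['z_map'][...,None]
def proj(s,p):
    c=s['R']@np.array(p)+s['t']; return s['f']*c[:2]/c[2]+[s['cx'],s['cy']]
def tri(a,ua,b,ub):
    d1,d2=ray(a,*ua),ray(b,*ub); k=np.linalg.lstsq(np.stack([d1,-d2],1),b['C']-a['C'],rcond=None)[0]
    p,q=a['C']+k[0]*d1,b['C']+k[1]*d2; return (p+q)/2,np.linalg.norm(p-q)
E
python3 - <<'E'
from h import *
st=readout.sense(); print({k:np.round(v,3) for k,v in st.items()}, manip.tip_extent)
for n in ('side','top','wrist'):
    s=snap(n,n+'0'); print(n,s['C'],s['f'],s['R'][2],s['cx'],s['cy'])
a=[cv2.imread(f'pics/{n}0.png') for n in('top','side')]
E
```

```text
pics
{'t': np.float64(0.0), 'q': array([-1.401,  0.528,  1.434, -0.   ,  1.181, -0.178]), 'qd': array([ 0.002, -0.   , -0.   , -0.   , -0.   ,  0.001]), 'tau': array([-1.0000e-03, -4.4235e+01, -1.7803e+01, -0.0000e+00,  8.0000e-03,
        0.0000e+00]), 'tcp_pos': array([ 0.214, -0.587,  0.255]), 'tool_rot': array([ 0.985,  0.173,  0.   , -0.001]), 'force': array([-0.269, -0.087, -0.39 ]), 'ft_torque': array([-0.012, -0.008, -0.02 ]), 'gripper_force': np.float64(0.0), 'finger_gap': np.float64(1.001)} 0.025
side [ 0.02656361 -0.88438044  0.9918349 ] 468.8984182981854 [ 0.37923899  0.66064008 -0.64786763] 316.66722481582724 199.45565086006832
top [0.26162342 0.03045896 1.45831243] 449.54588233020814 [ 0.2126164   0.00439944 -0.97712584] 314.042885159269 194.86224382152884
wrist [ 0.28473    -0.56026706  0.37336692] 329.6187980288595 [-0.28194889 -0.10008643 -0.9541947 ] 321.8048461517434 200.5300378287745
```

View pics/top0.png

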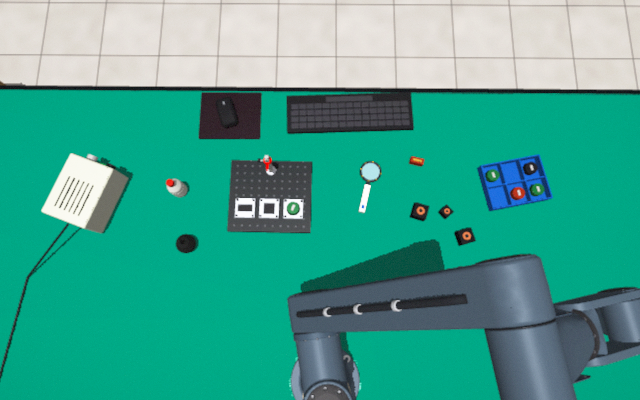

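View pics/side0.png

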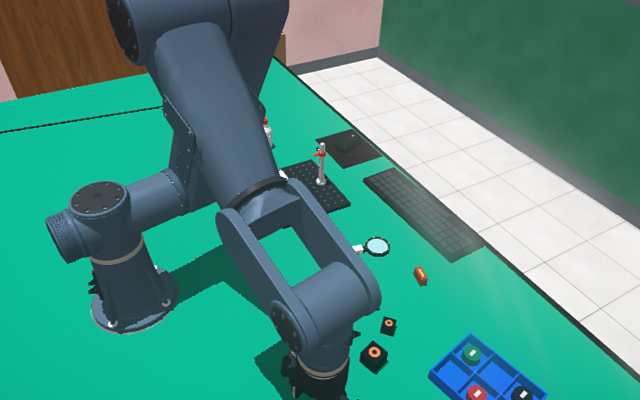

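View pics/wrist0.png

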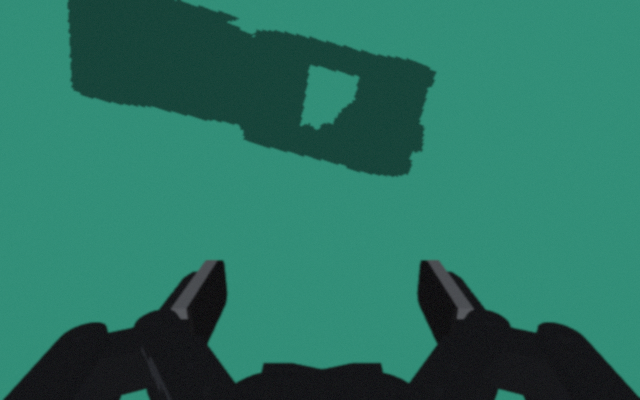

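Top view shows the nests at (245,208) long, (269,208) square, (293,208) round. The pointer post is at (268,160) and the loupe's lens at (370,171), with the handle down to (363,212). Possible black squares are at (419,212), (446,212) and (465,237), plus the black piece in the tray at (530,168). The side view shows two of the squares, and the wrist view shows only bench. Next I measure the square candidates.

```bash
cat > m1.py <<'E'
from h import *
s=snap('top'); im=s['img']; P=cloud(s)
hsv=cv2.cvtColor(im,cv2.COLOR_RGB2HSV)
cr=cv2.resize(im[185:260,395:490],None,fx=8,fy=8,interpolation=cv2.INTER_CUBIC); cv2.imwrite('pics/crop1.png',cr[:,:,::-1])
for u,v in [(419,212),(446,212),(465,237)]:
    w=14 if u!=446 else 12
    Q=P[v-w:v+w,u-w:u+w]; H=hsv[v-w:v+w,u-w:u+w]
    z=Q[...,2]; mk=(z>0.012)&(z<.06)
    print((u,v),'n',mk.sum(),'ztop',np.percentile(z[mk],[50,90]) , Q[z>np.percentile(z[mk],60)-.004].mean(0))
    q=Q[mk&(z>np.percentile(z[mk],60)-.005)][:,:2].astype(np.float32)*1000
    print('  rect',cv2.minAreaRect(q), 'area', len(q))
print('bench z',np.median(P[200:260,330:350,2]),'loupe z', [P[v,u,2] for u,v in [(362,205),(364,195),(365,188)]])
E
python3 m1.py
```

```text
(419, 212) n 244 ztop [0.04058748 0.0445105 ] [ 0.51878651 -0.29903365  0.06471462]
  rect ((523.2041625976562, -304.69866943359375), (46.67869567871094, 46.923973083496094), 72.83212280273438) area 194
(446, 212) n 117 ztop [0.02925081 0.03296483] [ 0.52192175 -0.38633404  0.04587926]
  rect ((525.3873901367188, -391.7234191894531), (31.199159622192383, 33.96019744873047), 43.40468215942383) area 97
(465, 237) n 254 ztop [0.04084416 0.04605572] [ 0.44013834 -0.43877753  0.06512984]
  rect ((444.0633239746094, -445.9632263183594), (45.69337844848633, 47.753807067871094), 15.658012390136719) area 198
bench z 0.0011548785488744162 loupe z [np.float64(0.019739702440541462), np.float64(0.020168664709250494), np.float64(0.025942367525350063)]
```

View pics/crop1.png

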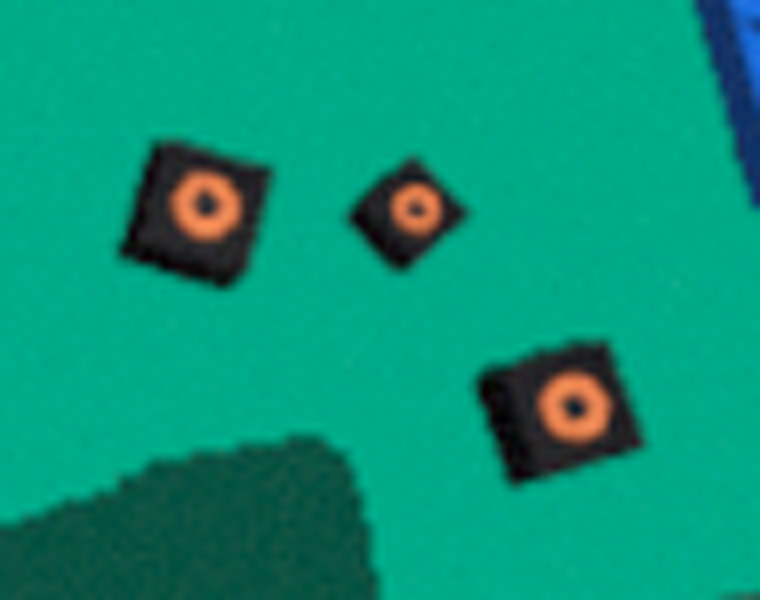

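The three loose squares are at (419,212), (446,212) and (465,237). The outer two are about 46 mm across and too tall. The small one at (446,212) fits 32 x 32 x 28 mm, so I choose that. Next I move over it for wrist views.

```bash
cat >> h.py <<'E'
def go(p,yaw=None,q=None):
    """print tool shift mm and turn deg from now to world p with tool x at yaw deg, pointing down"""
    st=readout.sense(); r=R.from_quat(st['tool_rot']); c=np.array(st['tcp_pos'])
    tx=r.as_matrix()[:,0]; y0=np.degrees(np.arctan2(tx[1],tx[0]))
    g=r
    if yaw is not None:
        a=np.radians(yaw); g=R.from_matrix(np.array([[np.cos(a),np.sin(a),0],[np.sin(a),-np.cos(a),0],[0,0,-1]]))
    print('t',round(float(st['t']),2),'tcp',np.round(c*1000,1),'yaw',round(y0,2),'gap',round(float(st['finger_gap']),3),'q6',round(float(st['q'][5]),2))
    print('turn',np.round((r.inv()*g).as_rotvec(degrees=True),2),'shift',np.round(r.inv().apply(np.array(p)-c)*1000,1))
E
python3 - <<'E'
from h import *
go([.52,-.388,.23],20)
E
```

```text
t 0.2 tcp [ 213.6 -587.   255.7] yaw 19.98 gap 1.001 q6 -0.18
turn [-0.08 -0.01 -0.02] shift [356.  -82.2  25.9]
```

Call:
move_arm:
  rows:
    - [0, 0, 0, 356, -82, 26, 0]
    - [0, 0, 0, 356, -82, 26, 0]
    - [0, 0, 0, 356, -82, 26, 0]
    - [0, 0, 0, 356, -82, 26, 0]
    - [0, 0, 0, 356, -82, 26, 0]
    - [0, 0, 0, 356, -82, 26, 0]
    - [0, 0, 0, 356, -82, 26, 0]
    - [0, 0, 0, 356, -82, 26, 0]
    - [0, 0, 0, 356, -82, 26, 0]
    - [0, 0, 0, 356, -82, 26, 0]
    - [0, 0, 0, 356, -82, 26, 0]
    - [0, 0, 0, 356, -82, 26, 0]

```text
t: 1.2
tcp_pos: [0.5199, -0.3885, 0.23]
tool_rot: [0.985, 0.174, -0.0, -0.0]
force: [-0.0, -0.1, 0.5]
finger_gap: 1.002
gripper_force: 0.0
```

```bash
cat > m2.py <<'E'
from h import *
import sys,pickle
s=snap('wrist',sys.argv[1]); st=readout.sense(); print(np.round(st['tcp_pos'],4),st['t'])
pickle.dump(s,open(sys.argv[1]+'.pkl','wb'))
E
python3 m2.py w1; python3 - <<'E'
from h import *
go([.52,-.388,.23],20)
s=snap('top','top1'); 
cv2.imwrite('pics/crop2.png',cv2.resize(s['img'][140:260,220:400],None,fx=4,fy=4,interpolation=cv2.INTER_CUBIC)[:,:,::-1])
E
```

```text
[ 0.5194 -0.3891  0.2301] 1.25
t 1.25 tcp [ 519.4 -389.1  230.1] yaw 19.95 gap 0.998 q6 0.41
turn [-0.02  0.04 -0.05] shift [ 0.9 -0.8  0.1]
```

View pics/w1.png

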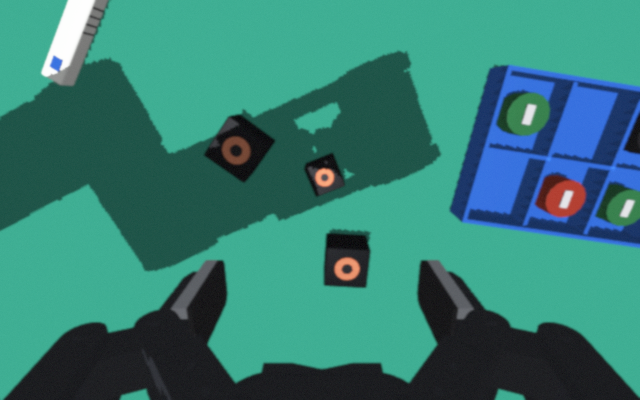

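Wrist view: the small square is at (325,178), between the larger ones at (238,150) and (347,260). The loupe handle's end is at (60,65). I take a second, lower wrist view for height and orientation.

Call:
move_arm:
  rows:
    - [0, 0, 0, -50, 0, 70, 0]
    - [0, 0, 0, -50, 0, 70, 0]
    - [0, 0, 0, -50, 0, 70, 0]
    - [0, 0, 0, -50, 0, 70, 0]

```text
t: 1.63
tcp_pos: [0.4698, -0.406, 0.1582]
tool_rot: [0.985, 0.171, -0.001, -0.003]
force: [0.1, -0.1, 0.7]
finger_gap: 0.997
gripper_force: 0.0
```

```bash
python3 m2.py w2; cat > m3.py <<'E'
from h import *
import pickle
def rings(s):
    h=cv2.cvtColor(s['img'],cv2.COLOR_RGB2HSV)
    m=((h[...,0]<18)&(h[...,1]>90)&(h[...,2]>70)).astype(np.uint8)
    n,l,st,c=cv2.connectedComponentsWithStats(m)
    return [(np.round(c[i],2).tolist(),int(st[i,4])) for i in range(1,n) if st[i,4]>40]
a,b=[pickle.load(open(f,'rb')) for f in('w1.pkl','w2.pkl')]
print(rings(a)); print(rings(b))
P=cloud(b); h=cv2.cvtColor(b['img'],cv2.COLOR_RGB2HSV)
m=(P[...,2]>.022)&(P[...,2]<.034)&((P[...,0]-.522)**2+(P[...,1]+.388)**2<.03**2)
print('ztop',np.percentile(P[m][:,2],[10,50,90])); q=(P[m][:,:2]*1000).astype(np.float32)
print(cv2.minAreaRect(q))
cv2.imwrite('pics/w2c.png',cv2.resize(b['img'][80:320,180:460],None,fx=2.5,fy=2.5)[:,:,::-1])
E
python3 m3.py
```

```text
[ 0.4719 -0.4069  0.1601] 1.6833
[([235.68, 150.05], 520), ([324.34, 176.9], 286), ([560.19, 195.65], 1191), ([346.62, 268.44], 485)]
[([204.48, 88.41], 1145), ([326.23, 129.17], 460), ([628.1, 157.19], 1072), ([356.74, 253.42], 795)]
ztop [0.0274337  0.02839772 0.0294137 ]
((520.3114013671875, -389.63751220703125), (32.10812759399414, 31.97734260559082), 42.150428771972656)
```

View pics/w2c.png

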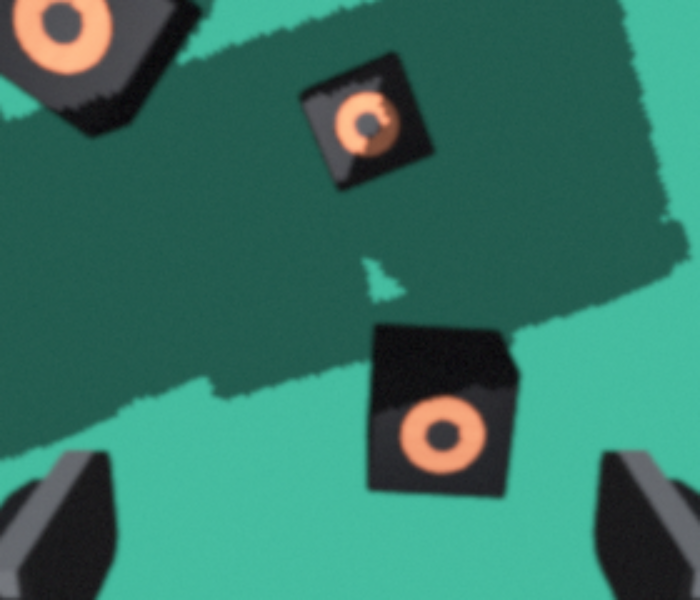

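Small square: top at z = 28.4 mm by depth and 32 x 32 mm, which confirms the choice. It is centred at (520.3,-389.6) mm with edges at 42.15°. In the crop it is at (368,122), and the bigger blocks stand well clear.

```bash
cat > m4.py <<'E'
from h import *
import pickle
a,b=[pickle.load(open(f,'rb')) for f in('w1.pkl','w2.pkl')]
def ring(s,u,v):
    h=cv2.cvtColor(s['img'],cv2.COLOR_RGB2HSV); m=np.zeros((400,640),np.uint8)
    w=16; m[v-w:v+w,u-w:u+w]=((h[...,0]<20)|(h[...,0]>170))[v-w:v+w,u-w:u+w]&(h[...,1]>70)[v-w:v+w,u-w:u+w]
    c=max(cv2.findContours(m,0,2)[0],key=cv2.contourArea); return cv2.minEnclosingCircle(c)[0]
ra,rb=ring(a,324,177),ring(b,327,129); print(ra,rb,tri(a,ra,b,rb)); t=snap('top')
print(onplane(a,*ra,.0284),onplane(b,*rb,.0284))
go([.5203,-.3896,.085],42.15); go([.5203,-.3896,.037],42.15)
E
python3 m4.py
```

```text
(324.2432556152344, 176.6216278076172) (327.2894592285156, 129.2894744873047) (array([ 0.52039171, -0.39014154,  0.02635725]), np.float64(0.0005821047594170994))
[ 0.52074892 -0.38968703  0.0284    ] [ 0.52065785 -0.3903328   0.0284    ]
t 1.73 tcp [ 473.3 -407.3  161.3] yaw 19.86 gap 1.0 q6 0.33
turn [  0.13  -0.04 -22.29] shift [50.1 -0.8 76.3]
t 1.73 tcp [ 473.3 -407.3  161.3] yaw 19.86 gap 1.0 q6 0.33
turn [  0.13  -0.04 -22.29] shift [ 50.1  -0.9 124.3]
```

Call:
move_arm:
  rows:
    - [0, 0, -22.3, 50, -1, 75, 0.35]
    - [0, 0, -22.3, 50, -1, 75, 0.35]
    - [0, 0, -22.3, 50, -1, 75, 0.35]
    - [0, 0, -22.3, 50, -1, 75, 0.35]
    - [0, 0, -22.3, 50, -1, 75, 0.35]
    - [0, 0, -22.3, 50, -1, 75, 0.35]
    - [0, 0, -22.3, 50, -1, 75, 0.35]

```text
t: 2.32
tcp_pos: [0.5206, -0.3891, 0.0877]
tool_rot: [0.933, 0.36, 0.001, 0.002]
force: [0.2, 0.2, -0.6]
finger_gap: 0.649
gripper_force: 0.0
```

```bash
python3 -c "
from h import *
go([.5205,-.3899,.037],42.15)"
```

```text
t 2.32 tcp [ 520.6 -389.1   87.7] yaw 42.16 gap 0.649 q6 0.02
turn [ 0.26 -0.    0.01] shift [-0.6  0.3 50.7]
```

Call:
move_arm:
  rows:
    - [0, 0, 0, -0.5, 0.5, 25, 0.35]
    - [0, 0, 0, -0.5, 0.5, 49, 0.35]
    - [0, 0, 0, -0.5, 0.5, 49, 0.35]
    - [0, 0, 0, -0.5, 0.5, 49, 0.35]
    - [0, 0, 0, -0.5, 0.5, 49, 0.9]
    - [0, 0, 0, -0.5, 0.5, 49, 0.9]
    - [0, 0, 0, -0.5, 0.5, 49, 0.9]
    - [0, 0, 0, -0.5, 0.5, 49, 0.9]
    - [0, 0, 0, -0.5, 0.5, 49, 0.9]
    - [0, 0, 0, -0.5, 0.5, 49, 0.9]
  squeeze: 40

```text
t: 3.15
tcp_pos: [0.5209, -0.3896, 0.0386]
tool_rot: [0.933, 0.361, 0.001, 0.002]
force: [-0.6, 0.8, 6.6]
finger_gap: 0.364
gripper_force: 40.7
```

```bash
python3 m2.py w3; python3 - <<'E'
from h import *
go([.5205,-.3899,.037],42.15)
st=readout.sense();print(st['force'],st['gripper_force'])
E
```

```text
[ 0.5208 -0.3896  0.0386] 3.2
t 3.2 tcp [ 520.8 -389.6   38.6] yaw 42.27 gap 0.363 q6 0.02
turn [0.24 0.   0.12] shift [-0.4 -0.   1.6]
[-0.3701507  -0.15018794  6.07443661] 40.749642848968506
```

Call:
move_arm:
  rows:
    - [0, 0, 0, 0, 0, -25, 0.9]
    - [0, 0, 0, 0, 0, -60, 0.9]
    - [0, 0, 0, 0, 0, -100, 0.9]
    - [0, 0, 0, 0, 0, -140, 0.9]
    - [0, 0, 0, 0, 0, -160, 0.9]
    - [0, 0, 0, 0, 0, -160, 0.9]
    - [0, 0, 0, 0, 0, -160, 0.9]

```text
t: 3.78
tcp_pos: [0.5203, -0.3887, 0.1984]
tool_rot: [0.933, 0.361, 0.001, 0.002]
force: [-0.5, 0.4, -0.7]
finger_gap: 0.365
gripper_force: 40.0
```

```bash
cat > m5.py <<'E'
from h import *
s=snap('top'); P=cloud(s); h=cv2.cvtColor(s['img'],cv2.COLOR_RGB2HSV)
m=((h[...,1]<60)&(h[...,2]>140)).astype(np.uint8); m[:195]=0;m[222:]=0;m[:,:232]=0;m[:,308:]=0
n,l,st,c=cv2.connectedComponentsWithStats(m)
for i in range(1,n):
    if st[i,4]>60:
        cc=max(cv2.findContours((l==i).astype(np.uint8),0,2)[0],key=cv2.contourArea)
        q=np.array([onplane(s,*p[0],.0307)[:2]*1000 for p in cc],np.float32)
        print(c[i],st[i,4],'z',np.median(P[l==i][:,2]),cv2.minAreaRect(q))
# loupe handle & pointer rough
for p in [(370,171),(363,210),(268,158)]: print(p,pt(s,*p))
go([.5,.1,.2],90)
E
python3 m5.py
```

```text
[244.46708464 207.60188088] 319 z 0.031255609981678756 ((528.5578002929688, 261.1622619628906), (62.45783233642578, 66.5850830078125), 0.5246317386627197)
[268.70063694 207.71974522] 314 z 0.03134169668266473 ((527.656494140625, 182.48428344726562), (65.70114135742188, 64.98412322998047), 0.5246963500976562)
[292.73992674 208.61538462] 273 z 0.03120474440885057 ((526.7177734375, 104.63501739501953), (62.380977630615234, 64.96540069580078), 0.5310292840003967)
(370, 171) [ 0.65808867 -0.1480063   0.01659875]
(363, 210) [ 0.38806325 -0.04284445  0.76965655]
(268, 158) [0.65480363 0.17539818 0.16529426]
t 3.83 tcp [ 519.4 -387.9  196.4] yaw 42.28 gap 0.359 q6 0.02
turn [-2.000e-02 -1.000e-02 -4.772e+01] shift [ 313.9 -374.    -3.5]
```

Call:
move_arm:
  rows:
    - [0, 0, -47, 355, -377, -54, 0.9]
    - [0, 0, -47, 355, -377, -54, 0.9]
    - [0, 0, -47, 355, -377, -54, 0.9]
    - [0, 0, -47, 355, -377, -54, 0.9]
    - [0, 0, -47, 355, -377, -54, 0.9]
    - [0, 0, -47, 355, -377, -54, 0.9]
    - [0, 0, -47, 355, -377, -54, 0.9]
    - [0, 0, -47, 355, -377, -54, 0.9]
    - [0, 0, -47, 355, -377, -54, 0.9]
    - [0, 0, -47, 355, -377, -54, 0.9]
    - [0, 0, -47, 355, -377, -54, 0.9]
    - [0, 0, -47, 355, -377, -54, 0.9]

```text
t: 4.83
tcp_pos: [0.5266, 0.1108, 0.2461]
tool_rot: [0.712, 0.703, -0.002, -0.002]
force: [0.3, 0.5, 0.3]
finger_gap: 0.362
gripper_force: 40.0
```

Call:
move_arm:
  rows:
    - [0, 0, 0, 0, 0, 0, 0.9]

```text
t: 4.92
tcp_pos: [0.5266, 0.1158, 0.2468]
tool_rot: [0.709, 0.705, 0.0, -0.002]
force: [-0.4, -1.1, 0.2]
finger_gap: 0.363
gripper_force: 40.0
```

```bash
python3 m2.py w4; python3 -c "
from h import *
go([.528,.13,.25],89.3); print(readout.sense()['gripper_force'])"
```

```text
[0.5267 0.1126 0.2464] 4.9667
t 4.97 tcp [526.7 112.6 246.4] yaw 89.66 gap 0.365 q6 0.01
turn [-0.22 -0.03  0.36] shift [17.4  1.2 -3.6]
39.99626934528351
```

View pics/w4.png

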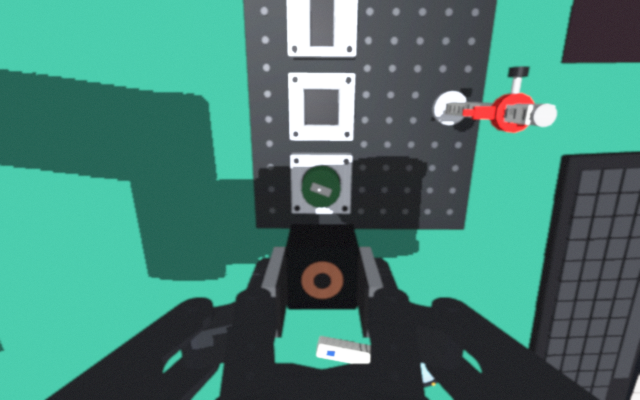

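Wrist view: the square nest's pocket is at (321,106) and the specimen is held with its ring at (322,281). The red pointer is at (480,112) and the round specimen at (320,185). I move 45 mm further for a second view.

Call:
move_arm:
  rows:
    - [0, 0, 0.36, 45, 1, 30, 0.9]
    - [0, 0, 0.36, 45, 1, 30, 0.9]
    - [0, 0, 0.36, 45, 1, 30, 0.9]
    - [0, 0, 0.36, 45, 1, 30, 0.9]

```text
t: 5.3
tcp_pos: [0.5291, 0.1529, 0.2166]
tool_rot: [0.713, 0.701, -0.002, -0.001]
force: [0.1, -0.4, -1.1]
finger_gap: 0.359
gripper_force: 40.0
```

```bash
python3 m2.py w5; cat > m6.py <<'E'
from h import *
import pickle
a,b=[pickle.load(open(f,'rb')) for f in('w4.pkl','w5.pkl')]
G=[.528,.1825,.031]
px=[]
for s in(a,b):
    h=cv2.cvtColor(s['img'],cv2.COLOR_RGB2HSV); u,v=proj(s,G).astype(int); print('guess px',u,v)
    m=((h[...,1]<70)&(h[...,2]>135)).astype(np.uint8)
    lab=cv2.connectedComponents(m)[1]; 
    ids=np.bincount(lab[max(v-60,0):v+60,max(u-60,0):u+60].ravel()); ids[0]=0
    # component whose contour encloses the guess
    for c in cv2.findContours(m,cv2.RETR_EXTERNAL,2)[0]:
        if cv2.pointPolygonTest(c,(float(u),float(v)),False)>0 and cv2.contourArea(c)>800:
            k=cv2.convexHull(c); q=np.array([onplane(s,*p[0],.031)[:2]*1000 for p in k],np.float32)
            print(' outer',cv2.minAreaRect(q))
            f=np.zeros(m.shape,np.uint8); cv2.drawContours(f,[k],-1,1,-1); inn=(f&(1-m)); inn=cv2.morphologyEx(inn,cv2.MORPH_OPEN,np.ones((5,5)))
            c2=max(cv2.findContours(inn,0,2)[0],key=cv2.contourArea)
            q2=np.array([onplane(s,*p[0],.031)[:2]*1000 for p in c2],np.float32); print(' pocket',cv2.minAreaRect(q2))
            r=cv2.minAreaRect(k); px.append(r[0]); P=cloud(s); ww=(f>0)&(m>0); print(' rim z',np.median(P[ww][:,2]),'floor',np.median(P[inn>0][:,2]))
            Q=P[ww&(abs(P[...,2]-.031)<.004)][:,:2].astype(np.float32)*1000; print(' cloud rect',cv2.minAreaRect(Q),'px',r[0])
if len(px)==2: print('tri',tri(a,px[0],b,px[1]))
for s in (a,b):
    P=cloud(s); tcp=None
    h=cv2.cvtColor(s['img'],cv2.COLOR_RGB2HSV); m=((h[...,0]<18)&(h[...,1]>90)&(h[...,2]>60)).astype(np.uint8); m[:230]=0
    c=max(cv2.findContours(m,0,2)[0],key=cv2.contourArea); (u,v),r=cv2.minEnclosingCircle(c); print('ring',u,v,r,'world by depth',pt(s,u+r*.75,v),pt(s,u-r*.75,v),pt(s,u,v))
go([.528,.1825,.2],89.3)
E
python3 m6.py
```

```text
[0.5298 0.1525 0.2174] 5.35
guess px 324 109
 outer ((524.696533203125, 184.46310424804688), (63.77265548706055, 65.28877258300781), 89.62783813476562)
 pocket ((524.5985717773438, 184.7222442626953), (30.950355529785156, 31.642147064208984), 89.65424346923828)
 rim z 0.03075594079956326 floor 0.02139662938720477
 cloud rect ((524.45654296875, 184.2817840576172), (61.959808349609375, 62.00496292114258), 89.3623046875) px (320.9999694824219, 105.99998474121094)
guess px 321 150
 outer ((524.5343017578125, 185.16998291015625), (62.35586166381836, 64.99750518798828), 88.9276123046875)
 pocket ((524.4855346679688, 184.9888458251953), (31.20024299621582, 31.689661026000977), 88.93946838378906)
 rim z 0.0308041139932122 floor 0.021418098632046828
 cloud rect ((524.3540649414062, 184.46209716796875), (61.84514236450195, 62.064796447753906), 89.21736145019531) px (318.0, 147.0)
tri (array([0.52452123, 0.18529161, 0.02515764]), np.float64(0.00013209031202024945))
ring 321.8571472167969 280.0 21.237335205078125 world by depth [0.53267853 0.1160712  0.23672352] [0.51867362 0.11635802 0.23710362] [0.52567695 0.11708971 0.23838306]
ring 321.9166564941406 280.0 21.295812606811523 world by depth [0.53520088 0.1532329  0.20677733] [0.52118555 0.15360184 0.20700602] [0.52817565 0.15290237 0.20603591]
t 5.35 tcp [529.8 152.5 217.4] yaw 88.9 gap 0.36 q6 0.1
turn [-0.11  0.06 -0.4 ] shift [30.  -2.3 17.4]
```

Call:
move_arm:
  rows:
    - [0, 0, -0.3, 31.5, -4.3, 30, 0.9]
    - [0, 0, -0.3, 31.5, -4.3, 60, 0.9]
    - [0, 0, -0.3, 31.5, -4.3, 90, 0.9]
    - [0, 0, -0.3, 31.5, -4.3, 110, 0.9]
    - [0, 0, -0.3, 31.5, -4.3, 122, 0.9]
    - [0, 0, -0.3, 31.5, -4.3, 122, 0.9]
    - [0, 0, -0.3, 31.5, -4.3, 122, 0.9]
    - [0, 0, -0.3, 31.5, -4.3, 122, 0.9]
    - [0, 0, -0.3, 31.5, -4.3, 122, 0.9]

```text
t: 6.1
tcp_pos: [0.5276, 0.185, 0.0977]
tool_rot: [0.712, 0.702, 0.001, 0.001]
force: [-0.1, 0.6, -0.5]
finger_gap: 0.365
gripper_force: 40.0
```

```bash
python3 m2.py w6; cat > m7.py <<'E'
from h import *
import pickle,sys
s=pickle.load(open(sys.argv[1],'rb')); P=cloud(s); h=cv2.cvtColor(s['img'],cv2.COLOR_RGB2HSV)
st=readout.sense(); T=np.array(st['tcp_pos'])
m=((h[...,0]<18)&(h[...,1]>90)&(h[...,2]>60)).astype(np.uint8); m[:230]=0
c=max(cv2.findContours(m,0,2)[0],key=cv2.contourArea); (u,v),r=cv2.minEnclosingCircle(c); d=P[cv2.drawContours(np.zeros_like(m),[c],-1,1,-1)>0]
print('ring',u,v,'world',np.median(d,0),onplane(s,u,v,np.median(d[:,2])))
w=(abs(P[...,2]-.0308)<.003)&(h[...,1]<80)&(h[...,2]>90)&(abs(P[...,1]-.185)<.045)
q=P[w]*1000
print(len(q),'x range',np.percentile(q[:,0],[.5,99.5]),'y',np.percentile(q[:,1],[.5,99.5]), q[:,2].mean())
print(cv2.minAreaRect(q[:,:2].astype(np.float32)))
# specimen top cloud
zt=np.median(d[:,2]); k=(abs(P[...,2]-zt)<.004)&(abs(P[...,0]-T[0])<.02)&(abs(P[...,1]-T[1])<.03)&(h[...,2]<255)
print('spec top',cv2.minAreaRect((P[k][:,:2]*1000).astype(np.float32)))
cv2.imwrite('pics/'+sys.argv[1][:2]+'c.png',cv2.resize(s['img'][40:340,160:560],None,fx=2,fy=2)[:,:,::-1])
go([.5245,.1848,.07],89.3); print(st['force'],st['gripper_force'])
E
python3 m7.py w6.pkl
```

```text
[0.5274 0.1851 0.0976] 6.15
ring 321.8846130371094 280.0 world [0.52676603 0.18567047 0.0880564 ] [0.5267391  0.18552615 0.0880564 ]
4113 x range [493.89794665 659.77032013] y [172.74693221 215.57959247] 30.89890213433569
((577.6070556640625, 193.18096923828125), (168.74539184570312, 47.78666687011719), 0.9004219174385071)
spec top ((527.2244873046875, 185.67202758789062), (32.901580810546875, 39.84601593017578), 89.45420837402344)
t 6.15 tcp [527.4 185.1  97.6] yaw 89.19 gap 0.364 q6 0.15
turn [ 0.17 -0.02 -0.11] shift [-0.4 -2.9 27.6]
[ 0.78079304  0.29421116 -0.38496996] 40.01827418804169
```

View pics/w6.png

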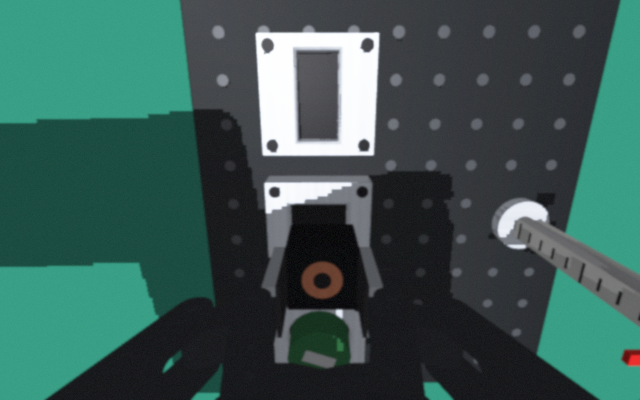

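Now low over the nest: its near corners show at (266,183) and (371,180), with the specimen ring at (322,280). I work out the remaining offset.

```bash
python3 - <<'E'
from h import *
import pickle
s=pickle.load(open('w6.pkl','rb')); P=cloud(s)*1000
X,Y,Z=P[...,0],P[...,1],P[...,2]
m=(abs(Z-30.8)<2.5)&(abs(X-525)<45)&(Y>195)&(Y<222)
for y in range(198,216,3):
    r=m&(abs(Y-y)<1.5); print(y,r.sum(),np.percentile(X[r],[1,99]),np.percentile(X[r],[1,99]).mean())
for x in range(500,552,6):
    r=m&(abs(X-x)<2); print(x,np.percentile(Y[r],99),end=' ')
# pocket: far inner edge
lo=(Z<27)&(Z>15)&(abs(X-525)<20)&(Y>190)&(Y<206)
print('\npocket',lo.sum(),np.percentile(X[lo],[1,99]),np.percentile(Y[lo],99))
E
```

```text
198 228 [493.96099761 555.59103704] 524.7760173243006
201 254 [494.30626583 555.63754129] 524.971903555334
204 488 [494.26124388 555.02699145] 524.6441176640301
207 517 [494.42680144 554.89738504] 524.6620932393473
210 526 [494.60490789 555.08075548] 524.8428316817361
213 534 [494.87051468 555.24796278] 525.0592387300612
500 215.71192504846323 506 215.62150507125023 512 215.5684799847799 518 215.46055200676435 524 215.4012883755941 530 215.309291267205 536 215.2245355911496 542 215.1803416888764 548 214.93631117282584 
pocket 813 [507.13737779 542.10842621] 199.35503306771403
```

Call:
move_arm:
  rows:
    - [0, 0, 0.2, -1, -2.1, 10, 0.9]
    - [0, 0, 0.2, -1, -2.1, 20, 0.9]
    - [0, 0, 0.2, -1, -2.1, 25, 0.9]
    - [0, 0, 0.2, -1, -2.1, 28, 0.9]
    - [0, 0, 0.2, -1, -2.1, 30, 0.9]
    - [0, 0, 0.2, -1, -2.1, 32, 0.9]
    - [0, 0, 0.2, -1, -2.1, 32, 0.9]

```text
t: 6.73
tcp_pos: [0.5243, 0.1845, 0.0639]
tool_rot: [0.713, 0.701, 0.0, 0.0]
force: [-0.2, -0.2, -0.7]
finger_gap: 0.365
gripper_force: 40.2
```

```bash
python3 m2.py w7; python3 m7.py w7.pkl
```

```text
[0.5243 0.1845 0.064 ] 6.7833
ring 321.9114685058594 279.9588623046875 world [0.52345645 0.18523715 0.05421781] [0.52341432 0.18508924 0.05421781]
4730 x range [494.20050771 660.36169882] y [179.59675158 215.61791983] 30.871827003290083
((578.5310668945312, 197.08888244628906), (33.415828704833984, 170.24813842773438), 87.00054931640625)
spec top ((524.010986328125, 185.20298767089844), (32.638885498046875, 39.920597076416016), 88.8287124633789)
t 6.78 tcp [524.3 184.5  64. ] yaw 89.03 gap 0.362 q6 0.15
turn [ 0.    0.   -0.27] shift [ 0.3  0.2 -6. ]
[ 0.4125317  -0.74836287 -0.2530562 ] 40.20255625247955
```

Specimen is 5 mm into the pocket without force. Lowering to the floor, then releasing.

Call:
move_arm:
  rows:
    - [0, 0, 0, 0, 0, 2, 0.9]
    - [0, 0, 0, 0, 0, 3.5, 0.9]
    - [0, 0, 0, 0, 0, 4.5, 0.9]
    - [0, 0, 0, 0, 0, 5, 0.9]
    - [0, 0, 0, 0, 0, 5, 0.9]

```text
t: 7.2
tcp_pos: [0.5242, 0.1844, 0.0593]
tool_rot: [0.713, 0.701, 0.0, 0.0]
force: [1.0, -0.6, 0.1]
finger_gap: 0.364
gripper_force: 40.3
```

```bash
python3 -c "
from h import *
go([.5245,.1848,.0593],89.3); print(readout.sense()['force'])"
```

```text
t 7.2 tcp [524.2 184.4  59.3] yaw 89.03 gap 0.364 q6 0.15
turn [ 0.01  0.   -0.27] shift [ 0.4  0.3 -0. ]
[ 0.97871537 -0.59250657  0.13240202]
```

Call:
move_arm:
  rows:
    - [0, 0, 0, 0, 0, 0.5, 0.5]
    - [0, 0, 0, 0, 0, 0.5, 0.4]
    - [0, 0, 0, 0, 0, 0, 0.35]
    - [0, 0, 0, 0, 0, -10, 0.35]
    - [0, 0, 0, 0, 0, -30, 0.35]
    - [0, 0, 0, 0, 0, -60, 0.35]
    - [0, 0, 0, -30, 0, -90, 0.35]
    - [0, 0, 0, -60, 0, -120, 0.35]
    - [0, 0, 0, -60, 0, -120, 0.35]
    - [0, 0, 0, -60, 0, -120, 0.35]
    - [0, 0, 0, -60, 0, -120, 0.35]

```text
t: 8.12
tcp_pos: [0.5228, 0.1245, 0.1795]
tool_rot: [0.713, 0.701, 0.0, -0.0]
force: [-0.4, 0.0, -0.2]
finger_gap: 0.647
gripper_force: 0.0
```

```bash
python3 m2.py w8; cat > m8.py <<'E'
from h import *
import pickle
s=pickle.load(open('w8.pkl','rb')); P=cloud(s)*1000; X,Y,Z=P[...,0],P[...,1],P[...,2]
h=cv2.cvtColor(s['img'],cv2.COLOR_RGB2HSV)
m=(Z>44)&(Z<54)&(abs(X-525)<25)&(abs(Y-185)<25); q=P[m]
print('top z',np.percentile(q[:,2],[5,50,95]),cv2.minAreaRect(q[:,:2].astype(np.float32)))
A=np.c_[q[:,:2]-q[:,:2].mean(0),np.ones(len(q))]; print('tilt deg',np.degrees(np.linalg.lstsq(A,q[:,2],rcond=None)[0][:2]))
r=(abs(Z-30.8)<3)&(abs(X-525)<36)&(abs(Y-185)<36)&(h[...,1]<90)&(h[...,2]>90); print('rim',np.median(Z[r]),cv2.minAreaRect(P[r][:,:2].astype(np.float32)))
# pointer: red
m=(((h[...,0]<6)|(h[...,0]>174))&(h[...,1]>150)&(h[...,2]>90))
print('red n',m.sum()); k=m&(X>560)&(X<720)&(abs(Y-185)<60); print(np.percentile(P[k],[1,50,99],axis=0) if k.sum() else '')
g=[proj(s,p/1000) for p in P[k][::200]]; v,u=np.nonzero(k); print(u.min(),u.max(),v.min(),v.max())
E
python3 m8.py
```

```text
[0.5223 0.1249 0.1787] 8.1667
top z [47.84965385 49.10875953 50.3574238 ] ((523.0291748046875, 184.95108032226562), (31.046932220458984, 31.790605545043945), 89.25923919677734)
tilt deg [-0.13900034 -0.1595832 ]
rim 31.013395262376786 ((524.5657348632812, 184.02093505859375), (61.893001556396484, 62.24525833129883), 89.21870422363281)
red n 2197
[[622.26575422 171.13465262 128.48943114]
 [644.69054132 184.16618371 136.81837702]
 [662.81447353 194.39332929 139.28491522]]
522 623 107 159
```

View pics/w8.png

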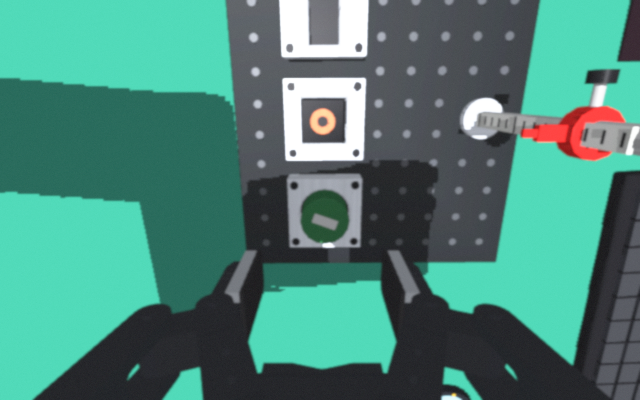

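The specimen is seated at (323,121): its top is at 49.1 mm with the rim at 31.0, and it sits flat. The red pointer runs from its tip (523,131) to the collar (592,132). Next I measure the pointer's height from several views.

```bash
cat > m9.py <<'E'
from h import *
import pickle
S={k:pickle.load(open(k+'.pkl','rb')) for k in('w4','w5','w8')}
S['side']=snap('side'); S['top']=snap('top')
ax=None; tips={}
for k,s in S.items():
    h=cv2.cvtColor(s['img'],cv2.COLOR_RGB2HSV)
    m=(((h[...,0]<7)|(h[...,0]>173))&(h[...,1]>140)&(h[...,2]>70)).astype(np.uint8)
    a=proj(s,[.655,.185,.135]); yy,xx=np.mgrid[:400,:640]; w=80 if k[0]=='w' else 16
    m[(abs(xx-a[0])>w)|(abs(yy-a[1])>w)]=0
    v,u=np.nonzero(m); d=proj(s,[.60,.186,.135])-proj(s,[.66,.186,.135]); d/=np.linalg.norm(d)
    pr=u*d[0]+v*d[1]; e=pr>pr.max()-(2 if k[0]=='w' else 1.2); tips[k]=(u[e].mean(),v[e].mean())
    P=cloud(s)[m>0]*1000; print(k,a.round(),m.sum(),'tip',np.round(tips[k],1))
    for x0 in range(616,672,6):
        q=P[(abs(P[:,0]-x0)<3)]; 
        if len(q)>3: print('  x',x0,len(q),'y',np.percentile(q[:,1],[3,50,97]).round(1),'z',np.percentile(q[:,2],[3,50,97]).round(1))
for a,b in [('w4','w8'),('w5','w8'),('w8','side'),('w5','side'),('top','side'),('w4','w5')]: print(a,b,tri(S[a],tips[a],S[b],tips[b]))
E
python3 m9.py
```

```text
w4 [514. 109.] 1081 tip [463.8 112.6]
  x 622 37 y [181.1 183.1 185. ] z [131.4 133.2 134.6]
  x 628 86 y [179.1 183.  186.3] z [131.4 133.8 135.2]
  x 634 107 y [179.1 182.4 186.3] z [132.7 134.  135.2]
  x 640 168 y [178.1 183.  187.4] z [130.3 134.5 138.8]
  x 646 332 y [172.6 184.4 193.2] z [128.6 137.4 139.1]
  x 652 183 y [170.7 188.9 194.4] z [136.3 138.1 139.6]
  x 658 130 y [171.2 189.4 193.8] z [136.7 138.  139.4]
  x 664 29 y [173.1 189.4 192. ] z [137.  137.8 139.3]
w5 [528. 170.] 1249 tip [471.  173.9]
  x 622 49 y [181.1 183.  185. ] z [131.3 133.1 134.2]
  x 628 108 y [179.3 183.  186.8] z [131.2 133.5 135.1]
  x 634 138 y [179.2 183.3 186.9] z [131.7 134.  135.2]
  x 640 195 y [178.2 183.2 187.6] z [131.1 134.5 138.3]
  x 646 387 y [173.7 187.2 193.6] z [128.7 137.4 139. ]
  x 652 191 y [171.1 190.6 195. ] z [131.6 138.  139.2]
  x 658 117 y [171.2 190.9 194.6] z [137.  138.1 139.3]
  x 664 42 y [187.7 189.5 192.3] z [136.8 137.9 138.8]
w8 [595. 128.] 2243 tip [522.1 133.6]
  x 622 66 y [181.5 183.4 185. ] z [131.7 133.4 134.3]
  x 628 180 y [179.5 183.3 186.7] z [130
[... 523 characters left out ...]
175.8] z [131.4 137.6 139.6]
  x 658 7 y [169.2 173.1 178.9] z [130.4 139.3 141.8]
top [266. 161.] 8 tip [268.6 159.2]
  x 658 5 y [169.5 173.6 191.6] z [135.5 138.7 153.9]
w4 w8 (array([0.62363842, 0.18240047, 0.12945277]), np.float64(0.0002121573744694955))
w5 w8 (array([0.62087107, 0.18278186, 0.13412466]), np.float64(0.00015768416239258357))
w8 side (array([0.62217045, 0.18276634, 0.13549365]), np.float64(0.0037563731636279804))
w5 side (array([0.62207377, 0.18268748, 0.13586325]), np.float64(0.0035548517330908813))
top side (array([0.64237395, 0.18173905, 0.1369145 ]), np.float64(0.03488621555498255))
w4 w5 (array([0.62163286, 0.18260244, 0.13346368]), np.float64(0.0007439970529978681))
```

```bash
python3 - <<'E'
from h import *
import pickle
s=pickle.load(open('w8.pkl','rb')); h=cv2.cvtColor(s['img'],cv2.COLOR_RGB2HSV)
m=((h[...,0]<18)&(h[...,1]>90)&(h[...,2]>90)).astype(np.uint8); m[:,:300]=0;m[:,345:]=0;m[:100]=0;m[145:]=0
c=max(cv2.findContours(m,0,2)[0],key=cv2.contourArea);(u,v),r=cv2.minEnclosingCircle(c);print(u,v,r,onplane(s,u,v,.0488))
go([.579,-.134,.2],-11)
E
```

```text
322.1283874511719 121.11027526855469 13.458725929260254 [0.52329606 0.1848545  0.0488    ]
t 8.27 tcp [522.1 125.2 178. ] yaw 89.08 gap 0.651 q6 0.04
turn [ -0.12   0.14 100.08] shift [-258.3   61.   -22.2]
```

Call:
move_arm:
  rows:
    - [0, 0, 50, -130, 30, -42, 0.35]
    - [0, 0, 50, -130, 30, -42, 0.35]
    - [0, 0, 50, -130, 30, -42, 0.35]
    - [0, 0, 50, -130, 30, -42, 0.35]
    - [0, 0, 50, -130, 30, -42, 0.35]
    - [0, 0, 50, -130, 30, -42, 0.35]
    - [0, 0, 85, -258, 61, -22, 0.35]
    - [0, 0, 85, -258, 61, -22, 0.35]
    - [0, 0, 85, -258, 61, -22, 0.35]
    - [0, 0, 85, -258, 61, -22, 0.35]
    - [0, 0, 85, -258, 61, -22, 0.35]
    - [0, 0, 85, -258, 61, -22, 0.35]

```text
t: 9.27
tcp_pos: [0.5794, -0.1349, 0.199]
tool_rot: [0.999, 0.032, -0.002, -0.001]
force: [-0.8, 0.2, 0.8]
finger_gap: 0.649
gripper_force: 0.0
```

Call:
move_arm:
  rows:
    - [0, 0, 15, 0, 0, 0, 0.35]
    - [0, 0, 15, 0, 0, 0, 0.35]
    - [0, 0, 15, 0, 0, 0, 0.35]
    - [0, 0, 15, 0, 0, 0, 0.35]
    - [0, 0, 15, 0, 0, 0, 0.35]

```text
t: 9.68
tcp_pos: [0.5796, -0.1338, 0.2003]
tool_rot: [0.996, -0.094, -0.001, -0.0]
force: [0.7, 0.2, -0.2]
finger_gap: 0.649
gripper_force: 0.0
```

```bash
python3 m2.py w9; python3 -c "
from h import *
go([.579,-.134,.2],-11)"
```

```text
[ 0.5796 -0.134   0.2006] 9.7333
t 9.73 tcp [ 579.6 -134.   200.6] yaw -10.82 gap 0.65 q6 1.34
turn [-0.01  0.06  0.18] shift [-0.6  0.1  0.6]
```

View pics/w9.png

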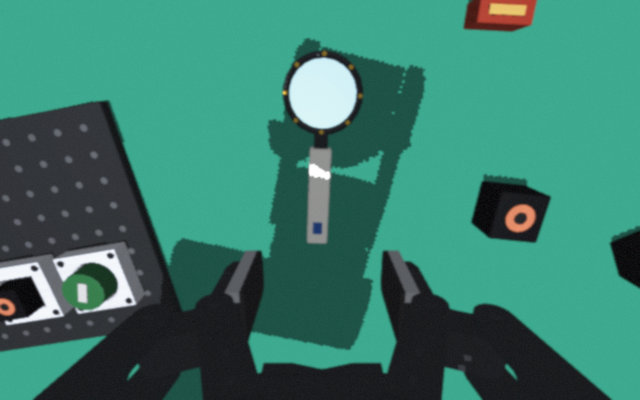

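Wrist view: the loupe's lens centre is at (322,93) and its handle runs from (320,150) to (316,240), with the blue mark at the end. It lies about in line with the tool. A second view from lower down follows.

Call:
move_arm:
  rows:
    - [0, 0, 0, -40, 0, 50, 0.35]
    - [0, 0, 0, -40, 0, 50, 0.35]
    - [0, 0, 0, -40, 0, 50, 0.35]
    - [0, 0, 0, -40, 0, 50, 0.35]

```text
t: 10.07
tcp_pos: [0.5399, -0.1266, 0.1506]
tool_rot: [0.995, -0.095, -0.001, -0.0]
force: [-0.3, -1.1, 0.7]
finger_gap: 0.651
gripper_force: 0.0
```

```bash
python3 m2.py wa; cat > m10.py <<'E'
from h import *
import pickle
S=[pickle.load(open(k+'.pkl','rb')) for k in('w9','wa')]; L=[]; 
for s in S:
    h=cv2.cvtColor(s['img'],cv2.COLOR_RGB2HSV); P=cloud(s)*1000
    u0,v0=proj(s,[.653,-.148,.01]).astype(int)
    m=((h[...,1]<70)&(h[...,2]>190)).astype(np.uint8)
    m=cv2.morphologyEx(m,cv2.MORPH_OPEN,np.ones((9,9)))
    m[:, :u0-90]=0; m[:,u0+90:]=0
    c=max(cv2.findContours(m,0,2)[0],key=cv2.contourArea); e=cv2.fitEllipse(c); L.append(e[0])
    print('lens',e,onplane(s,*e[0],.012),onplane(s,*e[0],.006))
    k=(P[...,2]>14)&(P[...,2]<24)&(abs(P[...,0]-.57e3)<90)&(abs(P[...,1]+135)<35)&(h[...,1]<130)
    q=P[k]; r=cv2.minAreaRect(q[:,:2].astype(np.float32)); print('handle',len(q),'z',np.percentile(q[:,2],[10,50,90]),r)
    d=q[:,:2]-q[:,:2].mean(0); w=np.linalg.svd(d,full_matrices=False)[2][0]; w*=np.sign(w[0]); yaw=np.degrees(np.arctan2(w[1],w[0]))
    print('axis yaw',yaw,'centroid',q[:,:2].mean(0)); lp=onplane(s,*e[0],.006)[:2]*1000
    hc=np.array(r[0]); dd=lp-hc; print('lens-handle centre',np.linalg.norm(dd),np.degrees(np.arctan2(dd[1],dd[0])))
print(tri(S[0],L[0],S[1],L[1])); go([.58,-.134,.1],-11)
E
python3 m10.py
```

```text
[ 0.5418 -0.1274  0.1517] 10.1167
lens ((322.4063415527344, 92.74979400634766), (65.7098159790039, 69.25788116455078), 1.3404006958007812) [ 0.65717146 -0.14863178  0.012     ] [ 0.65723017 -0.14864949  0.006     ]
handle 1905 z [17.15924617 18.20193785 19.13075637] ((574.07666015625, -126.80569458007812), (33.62662887573242, 113.17101287841797), 73.12554931640625)
axis yaw -13.308205731069283 centroid [ 567.90363344 -127.39636948]
lens-handle centre 85.97474909861299 -14.7186183366293
lens ((321.7411193847656, 32.00593566894531), (82.91350555419922, 91.66650390625), 179.78843688964844) [ 0.65679617 -0.1485735   0.012     ] [ 0.65778626 -0.14875906  0.006     ]
handle 2986 z [17.22277367 18.21648128 19.10778197] ((577.1720581054688, -127.11933898925781), (43.9779167175293, 119.38163757324219), 74.71691131591797)
axis yaw -13.302336821862069 centroid [ 568.06129755 -127.52095659]
lens-handle centre 83.46811573052977 -15.025999122696557
(array([ 0.6571942 , -0.14864341,  0.00959285]), np.float64(9.20569034951012e-06))
t 10.12 tcp [ 541.8 -127.4  151.7] yaw -10.93 gap 0.651 q6 1.33
turn [ 0.02 -0.12  0.07] shift [38.7 -0.8 51.8]
```

```bash
python3 -c "
from h import *
go([.5842,-.1314,.029],-13.3)"
```

```text
t 10.12 tcp [ 541.8 -127.4  151.7] yaw -10.93 gap 0.651 q6 1.33
turn [ 0.02 -0.12  2.37] shift [ 42.2  -4.1 122.8]
```

Call:
move_arm:
  rows:
    - [0, 0, 2.4, 43, -4, 40, 0.35]
    - [0, 0, 2.4, 43, -4, 75, 0.35]
    - [0, 0, 2.4, 43, -4, 85, 0.35]
    - [0, 0, 2.4, 43, -4, 85, 0.35]
    - [0, 0, 2.4, 43, -4, 85, 0.35]
    - [0, 0, 2.4, 43, -4, 85, 0.35]

```text
t: 10.62
tcp_pos: [0.5851, -0.1318, 0.068]
tool_rot: [0.993, -0.116, 0.002, 0.001]
force: [-0.4, -0.2, 0.4]
finger_gap: 0.651
gripper_force: 0.0
```

```bash
python3 -c "
from h import *
go([.5842,-.1314,.029],-13.3)"
```

```text
t 10.62 tcp [ 585.1 -131.8   68. ] yaw -13.36 gap 0.651 q6 1.4
turn [ 0.04 -0.22 -0.06] shift [-1.1 -0.2 39. ]
```

Call:
move_arm:
  rows:
    - [0, 0, 0, -1, 0, 20, 0.35]
    - [0, 0, 0, -1, 0, 33, 0.35]
    - [0, 0, 0, -1, 0, 37, 0.35]
    - [0, 0, 0, -1, 0, 37, 0.35]
    - [0, 0, 0, -1, 0, 37, 0.6]
    - [0, 0, 0, -1, 0, 37, 0.95]
    - [0, 0, 0, -1, 0, 37, 0.95]
    - [0, 0, 0, -1, 0, 37, 0.95]
    - [0, 0, 0, -1, 0, 37, 0.95]
    - [0, 0, 0, -1, 0, 37, 0.95]
    - [0, 0, 0, -1, 0, 37, 0.95]
    - [0, 0, 0, -1, 0, 37, 0.95]
  squeeze: 70

```text
t: 11.62
tcp_pos: [0.5831, -0.1312, 0.0303]
tool_rot: [0.993, -0.116, 0.001, 0.0]
force: [-0.8, 0.4, 5.8]
finger_gap: 0.21
gripper_force: 70.8
```

```bash
python3 m2.py wb; python3 -c "
from h import *
go([.5842,-.1314,.2],-13.3); st=readout.sense(); print(st['force'],st['gripper_force'])"
```

```text
[ 0.583  -0.1312  0.0303] 11.6667
t 11.67 tcp [ 583.  -131.2   30.3] yaw -13.37 gap 0.212 q6 1.4
turn [ 0.02 -0.1  -0.07] shift [   1.5   -0.  -169.7]
[-0.86409855  0.31864054  5.96227829] 70.75774669647217
```

Call:
move_arm:
  rows:
    - [0, 0, 0, 0, 0, -10, 0.95]
    - [0, 0, 0, 0, 0, -30, 0.95]
    - [0, 0, 0, 0, 0, -60, 0.95]
    - [0, 0, 0, 0, 0, -100, 0.95]
    - [0, 0, 0, 0, 0, -140, 0.95]
    - [0, 0, 0, 0, 0, -165, 0.95]
    - [0, 0, 0, 0, 0, -170, 0.95]
    - [0, 0, 0, 0, 0, -170, 0.95]
    - [0, 0, 0, 0, 0, -170, 0.95]

```text
t: 12.42
tcp_pos: [0.5816, -0.1306, 0.1985]
tool_rot: [0.993, -0.116, -0.001, -0.0]
force: [-0.5, 0.3, -1.1]
finger_gap: 0.21
gripper_force: 70.0
```

```bash
python3 m2.py wc; cat > m11.py <<'E'
from h import *
import pickle,sys
s=pickle.load(open(sys.argv[1]+'.pkl','rb')); st=readout.sense(); T=np.array(st['tcp_pos']); r=R.from_quat(st['tool_rot'])
h=cv2.cvtColor(s['img'],cv2.COLOR_RGB2HSV); P=cloud(s); Q=r.inv().apply((P-T).reshape(-1,3)).reshape(P.shape)*1000  # tool frame
k=(Q[...,0]>25)&(Q[...,0]<125)&(abs(Q[...,1])<45)&(Q[...,2]>-5)&(Q[...,2]<60)&(s['z_map']>0)
w=P[k]; rim=k&((Q[...,0]-76)**2+Q[...,1]**2<42**2)&((Q[...,0]-76)**2+Q[...,1]**2>25**2)
p=P[rim]*1000; A=np.c_[p[:,:2]-p[:,:2].mean(0),np.ones(len(p))]; x=np.linalg.lstsq(A,p[:,2],rcond=None)[0]
for _ in range(3):
    g=abs(A@x-p[:,2])<1.5; x=np.linalg.lstsq(A[g],p[g,2],rcond=None)[0]
print('rim n',len(p),g.sum(),'slope deg',np.degrees(x[:2]),'z',x[2],'TCP z',T[2]*1000)
c,rr=cv2.minEnclosingCircle(p[g][:,:2].astype(np.float32)); print('rim circle',c,rr)
hk=(Q[...,0]>14)&(Q[...,0]<26)&(abs(Q[...,1])<9)&(Q[...,2]>0)&(Q[...,2]<30); print('handle top z near',np.median(P[hk][:,2])*1000)
m=(rim).astype(np.uint8); cc=cv2.convexHull(np.argwhere(m)[:,::-1]); e=cv2.fitEllipse(cc); print('ell px',e, onplane(s,*e[0],(T[2]-.0183)))
go([.4,.2,.2],-13.3); print(st['force'],st['gripper_force'])
E
python3 m11.py wc
```

```text
[ 0.5811 -0.1304  0.1975] 12.4667
rim n 14157 7633 slope deg [-0.54170883  0.07842368] z 179.8052470405549 TCP z 197.5498128079643
rim circle (651.833740234375, -146.55426025390625) 38.7214469909668
handle top z near 186.43814899329743
ell px ((321.28997802734375, 93.49880981445312), (176.09988403320312, 202.36383056640625), 179.56549072265625) [ 0.65657039 -0.14780697  0.17924981]
t 12.47 tcp [ 581.1 -130.4  197.5] yaw -13.38 gap 0.211 q6 1.4
turn [-0.04  0.21 -0.08] shift [-252.6 -279.5   -1.3]
[-1.0149106   0.22844023 -1.43302958] 69.99220490455627
```

Call:
move_arm:
  rows:
    - [0, 0, 0, -10, -15, 0, 0.95]
    - [0, 0, 0, -28, -40, 0, 0.95]
    - [0, 0, 0, -48, -69, 0, 0.95]
    - [0, 0, 0, -70, -100, 0, 0.95]
    - [0, 0, 0, -92, -132, 0, 0.95]
    - [0, 0, 0, -114, -163, 0, 0.95]
    - [0, 0, 0, -136, -194, 0, 0.95]
    - [0, 0, 0, -158, -226, 0, 0.95]
    - [0, 0, 0, -178, -255, 0, 0.95]
    - [0, 0, 0, -194, -278, 0, 0.95]
    - [0, 0, 0, -205, -293, 0, 0.95]
    - [0, 0, 0, -205, -293, 0, 0.95]

```text
t: 13.47
tcp_pos: [0.4464, 0.2046, 0.1974]
tool_rot: [0.993, -0.114, -0.003, 0.0]
force: [-0.3, -0.2, -1.9]
finger_gap: 0.212
gripper_force: 70.0
```

Call:
move_arm:
  rows:
    - [0, 0, 0, 0, 0, 10, 0.95]
    - [0, 0, 0, 0, 0, 20, 0.95]
    - [0, 0, 0, 0, 0, 30, 0.95]
    - [0, 0, 0, 0, 0, 38, 0.95]
    - [0, 0, 0, 0, 0, 42, 0.95]
    - [0, 0, 0, 0, 0, 42, 0.95]
    - [0, 0, 0, 0, 0, 42, 0.95]
    - [0, 0, 0, 0, 0, 42, 0.95]

```text
t: 14.13
tcp_pos: [0.4511, 0.2014, 0.1573]
tool_rot: [0.993, -0.117, 0.0, -0.0]
force: [-0.3, -0.3, -1.2]
finger_gap: 0.211
gripper_force: 70.0
```

```bash
python3 m2.py wd; python3 m11.py wd; python3 -c "
from h import *
go([.4495,.2022,.1563],-13.3)"
```

```text
[0.4512 0.2015 0.1575] 14.1833
rim n 14087 7659 slope deg [-0.19024293 -0.08995132] z 138.84037910802923 TCP z 157.52610659569902
rim circle (521.6768798828125, 185.14683532714844) 38.354095458984375
handle top z near 145.31415220215897
ell px ((321.3204345703125, 92.93815612792969), (176.4815673828125, 199.98756408691406), 0.5276453495025635) [0.52630184 0.18407302 0.13922611]
t 14.18 tcp [451.2 201.5 157.5] yaw -13.39 gap 0.208 q6 2.0
turn [-0.02 -0.05 -0.09] shift [-49.4  13.3 -42.5]
[-0.30817815 -0.2177995  -1.56030875] 69.96466398239136
t 14.18 tcp [451.2 201.5 157.5] yaw -13.39 gap 0.208 q6 2.0
turn [-0.02 -0.05 -0.09] shift [-1.8 -0.3  1.2]
```

View pics/wd.png

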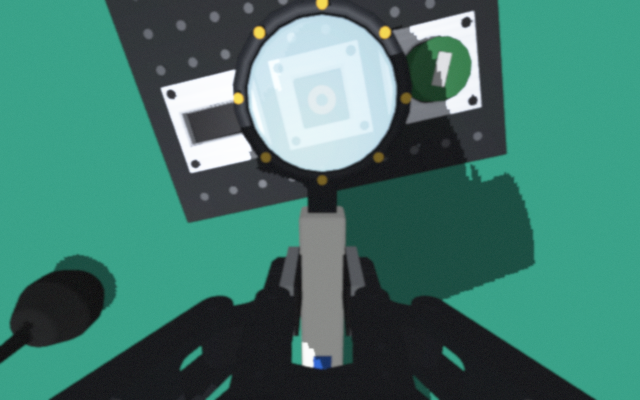

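The lens is centred at (321,93) with the specimen ring seen through it at (322,99). It is level, about 2 mm too far forward and 1 mm too high, so I trim that.

Call:
move_arm:
  rows:
    - [0, 0, 0, -1, 0, 0.5, 0.95]
    - [0, 0, 0, -2, -0.3, 1, 0.95]
    - [0, 0, 0, -2, -0.3, 1, 0.95]
    - [0, 0, 0, -2, -0.3, 1, 0.95]
    - [0, 0, 0, -2, -0.3, 1, 0.95]
    - [0, 0, 0, -2, -0.3, 1, 0.95]
    - [0, 0, 0, -2, -0.3, 1, 0.95]
    - [0, 0, 0, -2, -0.3, 1, 0.95]

```text
t: 14.85
tcp_pos: [0.449, 0.2023, 0.1562]
tool_rot: [0.993, -0.116, 0.0, -0.0]
force: [0.7, -0.5, -0.6]
finger_gap: 0.211
gripper_force: 70.0
```

```bash
python3 m2.py we; python3 m11.py we; python3 - <<'E'
from h import *
import pickle
s=pickle.load(open('we.pkl','rb')); h=cv2.cvtColor(s['img'],cv2.COLOR_RGB2HSV)
m=(h[...,2]>150).astype(np.uint8); m[190:]=0; m[:,:240]=0; m[:,400:]=0
m=cv2.morphologyEx(m,cv2.MORPH_OPEN,np.ones((9,9))); n,l,st,c=cv2.connectedComponentsWithStats(m); i=l[140,321] or l[60,321]
e=cv2.fitEllipse(max(cv2.findContours((l==i).astype(np.uint8),0,2)[0],key=cv2.contourArea)); print('lens px',e,onplane(s,*e[0],.138))
a=s['img'].astype(int); k=(a[...,0]-a[...,2]); k[:80]=-99;k[120:]=-99;k[:,:300]=-99;k[:,345:]=-99
v,u=np.nonzero(k>-12); print(len(u),u.mean(),v.mean(),onplane(s,u.mean(),v.mean(),.0488)); go([.4495,.2022,.1565],-13.3)
st=readout.sense(); print(np.abs(st['qd']).max())
E
```

```text
[0.4489 0.2023 0.1562] 14.9
rim n 14099 7650 slope deg [-0.31247884 -0.04023358] z 137.64218203320627 TCP z 156.16522303716775
rim circle (519.51220703125, 185.5677490234375) 38.552310943603516
handle top z near 144.13470148087316
ell px ((321.2781677246094, 92.93482971191406), (176.61849975585938, 200.03875732421875), 0.43373167514801025) [0.52420483 0.18497917 0.13786522]
t 14.9 tcp [448.9 202.3 156.2] yaw -13.38 gap 0.206 q6 2.0
turn [ 0.    0.   -0.08] shift [-47.1  13.5 -43.8]
[-0.43143617  0.29221684 -1.39656379] 69.96518611907959
lens px ((321.71588134765625, 92.71057891845703), (147.47201538085938, 154.63662719726562), 179.9642791748047) [0.52424482 0.18479272 0.138     ]
0 nan nan [nan nan nan]
t 14.9 tcp [448.9 202.3 156.2] yaw -13.38 gap 0.206 q6 2.0
turn [ 0.    0.   -0.08] shift [ 0.6 -0.1 -0.3]
0.0008153655358242094<stdin>:8: RuntimeWarning: Mean of empty slice.
  ret = ret.dtype.type(ret / rcount)
```

Lens is at (524,185,132) mm over the specimen at (524,185), level and still. Handing in.

```bash
python3 -c "
from station import order
print(order.sign_off())"
```

```text
the job is handed in; nothing more can be done
None
```

The 32 mm black square is seated flat and released in the square nest, and the loupe is held still and level to about 0.3°, with its lens within about 1 mm of the specimen's centre and the pointer's height (132 mm); I handed it in at about 15 s.

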